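# Charge the dry chamber with desiccant and hold its cover for bolting

### The arm

A 6-joint arm with a two-finger parallel gripper is mounted at the origin on a cart in front of the work surface, level with it; the furniture and walls round the work are solid. World frame = base frame: x ahead of the robot, y to its left, z up, the work surface at z = 0. Lengths are in m, angles in rad, forces in N, time in s.
With the tool pointing down it reaches from about 0.25 to 0.775 m from the base axis. Payload 8.9 kg.
Tool frame: the origin (TCP) lies where the fingers leave the gripper's body, on its centre line; the fingertips stand 73 mm ahead of it and the grasp point (between the pads) lies 54 mm ahead of it (manip.hold_point_z is the distance from the TCP to the grasp point, in m); z points along the fingers, y is the line along which they close (so a half turn about z gives the same grasp; the last joint's range is limited). The gripper opens to 85 mm and grips with 20 to 120 N. Pads are 22 mm wide; open, the fingers measure 114 mm over their backs; the gripper's body (76 mm by 85 mm) begins 54 mm behind the grasp point. The pads swing forward as they close: fully open they stand 13 mm farther back than shut.
Start: joints at [-1.486, 0.291, -0.153, 1.127, 0, 1.431], TCP at [0.117, -0.512, 0.304] pointing down, gripper open.
Joint ranges: [-2.52, 2.52], [-0.91, 1.74], [-1.3, 1.37], [-1.96, 2.02], [-1.52, 1.47], [-3.14, 3.14]. Speed limits (rad/s): [2.22, 2.22, 2.79, 3.14, 3.14, 3.14].

### API

Orientations are given as a unit quaternion [w, x, y, z].
In Python, from plant import manip, imaging, close_job gives the robot as it stands.
- The arm moves only by the tool carry_out, never from a script. Its argument "commands" is a list of rows, each an object of numbers: "rx", "ry", "rz": the turn, a rotation vector about the tool's x, y, z in rad; "tx", "ty", "tz": the shift along the tool's x, y, z in mm; "gripper": the closure, from 0 (fully open) to 1 (shut). In form: [{"rx": .., "ry": .., "rz": .., "tx": .., "ty": .., "tz": .., "gripper": ..}, ...]. A call has 1 to 5 rows; each row is the pose to reach, as a shift and turn from the pose commanded when the call began, along the tool's axes at that moment; what a row does not reach only later rows make up. A row lasts 1/12 s, in which the tool goes at most 41.7 mm and 7.16 degrees, less where a joint would pass 70% of its speed; a pose out of reach is approached as far as the arm can. A call with a gripper value outside its range is refused whole. The fingers move at their own pace and stop on an object; the grip force is fixed at half the most. Time passes only in rows, so rows that repeat a pose let the fingers close. It gives the time, the measured TCP pose, the force, the opening and the grip force at its end, in the units of the state.
- manip.get_state(): the state, without advancing time (a new reading comes with each control period).
- imaging.snapshot(name): name is "scene" or "top"; returns a dict with "pixels" (400x640x3 uint8, blue, green, red), "K" (3x3 intrinsics, pixels), "k1" (the pictures are not rectified: a ray, as slopes to the right and down, at radius r is drawn at 1 + k1 r^2 times it, then the intrinsics apply), "R" (3x3) and "t" (3): a world point X has camera coordinates R X + t. Camera axes: x right, y down, z forward; pixel columns grow to the right and rows downward; lengths in m; the calibration is good to about 2 mm. A picture is of the moment at which its call begins. There is no depth.
- close_job(): hands the job in; it is judged then, once.
The state is a dict: "t": time; "joints": joint angles; "joint_velocities": joint speeds; "effort": joint torques, N m; "tcp_pos": TCP position; "tool_rot": TCP orientation; "wrist_force": force on the tool from outside, world axes, zero at the start; "wrist_torque": the same for the moment, N m; "gripper_width": finger opening in m; "finger_force": force on a finger pad.
Only numpy, scipy, OpenCV 4.12 (cv2) and the standard library are available. Lean on these libraries where they do the work, as an engineer would, in place of code of your own. Each camera call takes 0.05 s, during which the arm holds its last target. There are 200 camera calls.

### The job

With the blue-handled scoop, take desiccant beads from the white bin and tip at least three of them into the round well of the aluminium dry chamber, keeping the fingers off the beads, then stand the scoop back in its bin and let go of it. Then take the chamber's cover by its black connector and hold it level about 1 cm above the chamber, its four corner holes in line with the four threaded holes below and clear of the O-ring, so that I can start the screws: finish while still holding it there. Leave the dropper bottle, the black-lidded can and the flat blue box where they are.

Things in the scene. Friction and masses are not known exactly. Their poses are not given: they have to be found in the camera images.
- chamber: Aluminium block 106 x 106 x 40 mm fixed to the table; its top has a round open well in the middle (65 mm across, 34 deep), an O-ring round it (1.6 mm proud), a threaded hole in each corner; the cover fits at any quarter turn. Feet (16 mm high) reach 70 mm out at +y and -y, a brass nipple 72 mm out at -x. Origin at the centre of its underside; x, y along its sides, z up.
- thread0 (a point): Mouth of a threaded M6 hole (7 mm wide) in the chamber's top, 40 mm above the table, at +43, +43 mm along the chamber's x, y.
- thread1 (a point): Mouth of a threaded M6 hole (7 mm wide) in the chamber's top, 40 mm above the table, at -43, +43 mm along the chamber's x, y.
- thread2 (a point): Mouth of a threaded M6 hole (7 mm wide) in the chamber's top, 40 mm above the table, at -43, -43 mm along the chamber's x, y.
- thread3 (a point): Mouth of a threaded M6 hole (7 mm wide) in the chamber's top, 40 mm above the table, at +43, -43 mm along the chamber's x, y.
- well (a point): Point on the axis of the chamber's well, 18 mm above the table (12 mm above the well's floor).
- scoop_pan (a point): Middle of the scoop's pan, 10 mm above its underside. Axes as the scoop's.
- bead_bin: White open bin fixed to the table, long axis x: inside 132 mm long at the floor (x -66 to +66), 58 mm wide, floor 4 mm above the table, walls 3 mm thick, rims 27 mm above the table; the +x end wall leans outward by 20 degrees (its rim is 10 mm further out). Origin at the centre of its underside. Beads lie in the +x half, the scoop in the -x half.
- scoop: The scoop, 90 g, standing loose in the bin; steel pan 50 mm wide outside, 46 inside, open and bevelled to a thin lip at its +x end, x -29 to +28 mm, side and rear walls up to 18 mm high, pan floor 2.5 mm thick; it holds five beads. Origin at the centre of the pan's underside, x towards the lip (the bin's +x end), z up.
- scoop_grip (a point): Point in the blue handle where to take it, on its centre line, in the scoop's frame at x -42, y 0, z +56 mm. The handle rises from the pan's rear, leaning back by 15 degrees (to -x), flat-sided, 12 mm thick along y, 18 mm along x; it ends 24 mm above this point. Axes as the scoop's.
- bead0_center (a point): Centre of a loose cream desiccant bead, a 14 mm ball of 10 g that rolls on slopes over about 15 degrees.
- bead1_center (a point): Centre of a loose cream desiccant bead, a 14 mm ball of 10 g that rolls on slopes over about 15 degrees.
- bead2_center (a point): Centre of a loose cream desiccant bead, a 14 mm ball of 10 g that rolls on slopes over about 15 degrees.
- bead3_center (a point): Centre of a loose cream desiccant bead, a 14 mm ball of 10 g that rolls on slopes over about 15 degrees.
- bead4_center (a point): Centre of a loose cream desiccant bead, a 14 mm ball of 10 g that rolls on slopes over about 15 degrees.
- cover_grip (a point): Middle of the black connector block upright on the loose 220 g cover, 30 mm above the cover's underside. Block: 16 mm thick along x, 36 along y, top 42 mm above the underside (pins to 45); a steel foot 30 x 54 mm round it ends 8 mm above the underside. z up, x and y along the plate's sides.
- cover_hole0 (a point): Corner hole of the cover at +43, +43 mm of its x, y, at the plate's underside.
- cover_hole2 (a point): Corner hole of the cover at -43, -43 mm of its x, y, at the plate's underside.
- cover: The cover: aluminium plate 106 x 106 x 5 mm, an 8 mm hole in each corner at +-43, +-43 mm, lying seal side down on a blue mat 3 mm thick. Origin at the centre of its underside, axes as point cover_grip.
- dropper: Bystander: amber dropper bottle, 39 mm wide, 108 mm high; origin at its foot.
- lens_can: Bystander: white can with a black lid, 47 mm wide, 62 mm high; origin at its foot.
- blue_box: Bystander: flat blue box 50 x 50 x 13 mm; origin at its underside.

How it is judged:
By the outcome, as a careful person would: the job done as asked, in the order asked, and still so for the second after the job is handed in, while the arm keeps its last pose, push and grip.
It also fails if it takes over 64 s, if anything falls off the work surface, if the arm or the gripper's body presses on something with over 40 N, if the wrist force passes 120 N, or if a joint passes its speed limit or range.

## Working session

There is one attempt and no reset: what is moved stays moved. The work goes in short steps, Python scripts to look and compute and a tool call to move; the robot and the scene stay as the last step left them, time stands still between calls to the robot, and variables do not carry over. Pictures are saved under pics/ and viewed, at most 10 in all, crops included, and the job is handed in when it is done.

Besides the shell and the picture viewer there is one more tool, called after "Emit:" in YAML: its name, and indented under it one key for each argument. carry_out: Moves the arm, as the interface text tells. Its arguments: {"type":"object","properties":{"commands":{"type":"array"}},"required":["commands"]}

```bash
mkdir -p pics; ls; python3 - <<'E'
from plant import manip, imaging
import cv2, json, numpy as np
s=manip.get_state(); print(s['t'],s['tcp_pos'],s['tool_rot'],s['gripper_width'])
for n in("scene","top"):
    d=imaging.snapshot(n); cv2.imwrite(f"pics/{n}0.png",d['pixels'])
    print(n,np.array(d['K']).tolist(),d['k1'],np.round(d['R'],3).tolist(),np.round(d['t'],3).tolist())
E
```

```text
pics
0.0 [ 0.1164943  -0.51156459  0.30332719] [-6.53990015e-04  9.93747547e-01  1.11648485e-01  2.56145224e-05] 0.08541820849423687
scene [[502.64394760810484, 0.0, 314.2591297476151], [0.0, 502.64394760810484, 195.7663189881967], [0.0, 0.0, 1.0]] 0.010862131656130782 [[-0.323, -0.946, -0.013], [-0.472, 0.173, -0.864], [0.82, -0.273, -0.502]] [0.13, 0.301, 1.341]
top [[379.0893147754379, 0.0, 315.3420783721082], [0.0, 379.0893147754379, 195.925204554454], [0.0, 0.0, 1.0]] -0.005370272806667951 [[-0.01, -1.0, 0.026], [-0.992, 0.006, -0.124], [0.124, -0.027, -0.992]] [-0.059, 0.479, 1.175]
```

View pics/scene0.png

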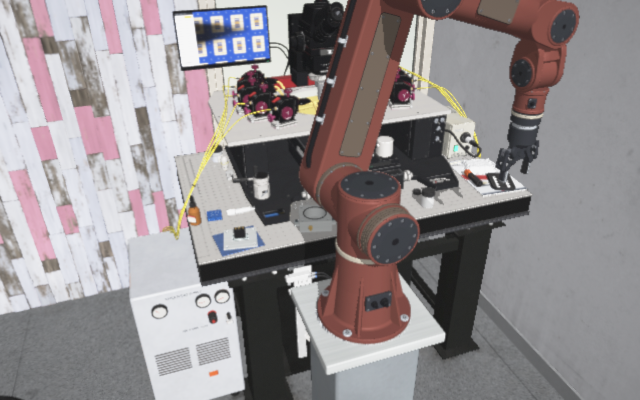

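View pics/top0.png

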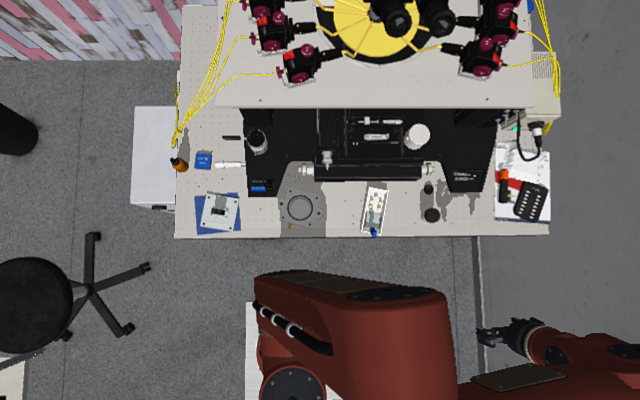

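Top view: cover is near (220,212), chamber (300,206), bin and scoop (375,208), can (432,214), dropper (179,164). I'll enlarge both views.

```bash
cat > h.py <<'E'
import numpy as np, cv2
from plant import manip, imaging
from scipy.spatial.transform import Rotation as Ro
def ray(d,uv):
    K=np.array(d['K']);R=np.array(d['R']);t=np.array(d['t'])
    p=(np.array(uv,float)-K[:2,2])/[K[0,0],K[1,1]]
    q=p.copy()
    for _ in range(5): q=p/(1+d['k1']*(q@q))
    return -R.T@t, R.T@np.array([q[0],q[1],1.])
def onz(d,uv,z):
    c,v=ray(d,uv); return c+v*(z-c[2])/v[2]
def proj(d,X):
    c=np.array(d['R'])@np.array(X)+d['t']; q=c[:2]/c[2]; q=q*(1+d['k1']*(q@q))
    return np.array(d['K'])[:2,:2]@q+np.array(d['K'])[:2,2]
def crop(d,x0,y0,x1,y1,f,name):
    im=cv2.resize(d['pixels'][y0:y1,x0:x1],None,fx=f,fy=f,interpolation=cv2.INTER_CUBIC); cv2.imwrite(name,im)
E
python3 - <<'E'
from h import *
d=imaging.snapshot("top"); crop(d,190,170,400,245,3.8,"pics/a.png")
print(-np.array(d['R']).T@d['t'])
for uv in[(220,212),(300,206),(375,208)]: print(onz(d,uv,.03))
s=imaging.snapshot("scene"); crop(s,180,195,340,260,5,"pics/b.png")
cv2.imwrite("pics/ab.png",np.vstack([cv2.imread("pics/a.png"),np.pad(cv2.imread("pics/b.png"),((0,0),(0,0),(0,0)))[:,:798]]))
E
```

```text
[ 0.3295322  -0.02979512  1.22674827]
[0.42996601 0.23791333 0.03      ]
[ 0.44716207 -0.01369167  0.03      ]
[ 0.43907849 -0.25224968  0.03      ]
```

View pics/ab.png

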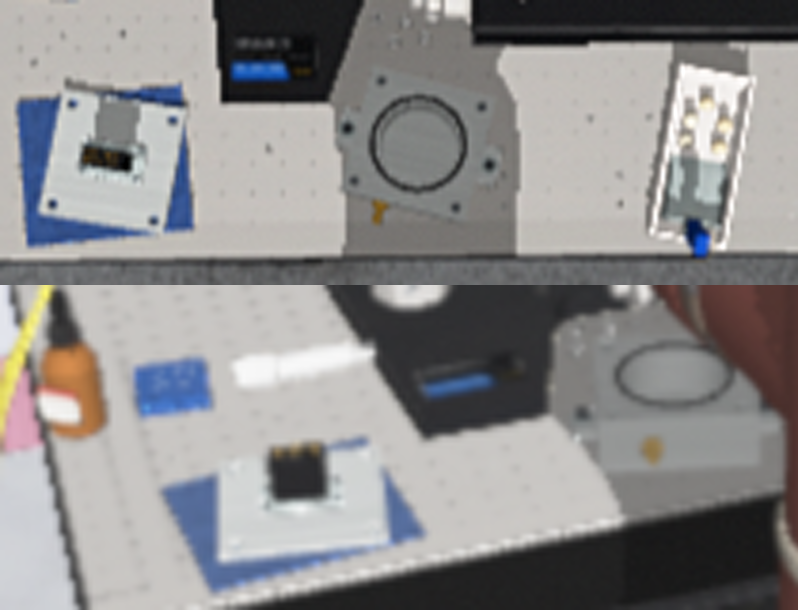

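Enlarged: the chamber threads are at about crop (381,80), (482,106), (456,208), (353,181), with the brass nipple at (378,210). The cover holes are at (72,104), (173,121), (153,220), (52,205). The bin rim corners are at (682,65), (755,75), (722,248), (648,232), with the blue handle at (698,238) and five beads in the upper half.

```bash
cat > meas.py <<'E'
from h import *
d=imaging.snapshot("top"); px=d['pixels'].astype(float); g=px.mean(2)
f=lambda x,y:np.array([x/3.8+190-.37,y/3.8+170-.37])
def dark(c,r=2.6):
    yy,xx=np.mgrid[:400,:640]; m=(abs(xx-c[0])<=r)&(abs(yy-c[1])<=r)
    w=np.clip(np.median(g[m])-g-6,0,None)*m
    return np.array([(w*xx).sum(),(w*yy).sum()])/w.sum()
def square(cs,z,name):
    P=np.array([onz(d,dark(f(*c)),z)[:2] for c in cs]); ctr=P.mean(0)
    print(name,np.round(P*1e3,1).tolist(),'ctr',np.round(ctr*1e3,1),'sides',np.round([1e3*np.linalg.norm(P[i]-P[i-1]) for i in range(4)],1))
    e=[P[1]-P[0],P[2]-P[1],P[3]-P[2],P[0]-P[3]]
    print([round(np.degrees(np.arctan2(*v[::-1])),1) for v in e])
square([(381,80),(482,106),(456,208),(353,181)],.040,'chamber')
square([(72,104),(173,121),(153,220),(52,205)],.006,'cover')
print('rim',[np.round(1e3*onz(d,f(*c),.027)[:2],0).tolist() for c in[(682,65),(755,75),(722,248),(648,232)]])
print('nipple',onz(d,f(378,210),.02)[:2])
hsv=cv2.cvtColor(d['pixels'],cv2.COLOR_BGR2HSV)
def blob(lo,hi,x0,y0,x1,y1,z,n):
    m=cv2.inRange(hsv,lo,hi); k=np.zeros_like(m); k[y0:y1,x0:x1]=255; m&=k
    c,l,st,ce=cv2.connectedComponentsWithStats(m)
    for i in range(1,c):
        if st[i,4]>2: print(n,st[i].tolist(),np.round(1e3*onz(d,ce[i],z)[:2],1))
blob((100,120,40),(130,255,255),360,220,385,245,.06,'handle')
blob((8,35,120),(35,255,255),360,185,388,212,.011,'bead')
blob((80,15,60),(110,120,230),360,205,388,236,.02,'pan')
E
python3 meas.py
```

```text
chamber [[494.5, 17.7], [472.3, -65.3], [389.1, -43.1], [411.7, 40.3]] ctr [441.9 -12.6] sides [85.8 85.9 86.1 86.5]
[np.float64(-105.0), np.float64(165.1), np.float64(74.8), np.float64(-15.3)]
cover [[481.0, 281.3], [466.0, 196.0], [381.0, 210.9], [395.0, 296.0]] ctr [430.8 246.1] sides [87.2 86.6 86.3 86.3]
[np.float64(-99.9), np.float64(170.0), np.float64(80.6), np.float64(-9.7)]
rim [[508.0, -236.0], [499.0, -298.0], [354.0, -265.0], [368.0, -204.0]]
nipple [0.38816823 0.02127379]
handle [371, 228, 6, 10, 41] [ 360.8 -238.9]
bead [374, 195, 4, 3, 10] [ 479.3 -258.5]
bead [370, 200, 3, 1, 3] [ 466.9 -243.5]
bead [379, 200, 4, 5, 13] [ 460.  -273.6]
bead [377, 207, 4, 3, 10] [ 440.7 -267.5]
pan [365, 212, 16, 20, 156] [ 401.5 -242.5]
```

```bash
cat > to.py <<'E'
# usage: to.py x y z yaw tilt  -> target of GRASP POINT (mm), deg ; prints shift/turn in tool axes
import sys; from h import *
def pose(g,yaw,tilt):
    R=Ro.from_euler('ZYX',[yaw,tilt,180],degrees=True); return R, np.array(g,float)-R.apply([0,0,54.])
def cur():
    s=manip.get_state(); q=s['tool_rot']; return Ro.from_quat([q[1],q[2],q[3],q[0]]),np.array(s['tcp_pos'])*1e3,s
def delta(g,yaw,tilt):
    R,p=pose(g,yaw,tilt); R0,p0,s=cur()
    return (R0.inv()*R).as_rotvec(), R0.inv().apply(p-p0)
def show(g,yaw,tilt):
    r,t=delta(g,yaw,tilt); print('r',r.round(3),'t',t.round(1),'rows',round(max(np.linalg.norm(t)/41.7,np.degrees(np.linalg.norm(r))/7.16),1))
def where():
    R0,p0,s=cur(); print('t',round(s['t'],2),'G',(p0+R0.apply([0,0,54])).round(1),'yaw/tilt/roll',R0.as_euler('ZYX',degrees=True).round(1),'w',round(s['gripper_width']*1e3,1),'ff',s['finger_force'],'F',np.round(s['wrist_force'],1),'q',np.round(s['joints'],2))
if __name__=='__main__':
    where(); a=list(map(float,sys.argv[1:])); 
    for i in range(0,len(a),5): show(a[i:i+3],a[i+3],a[i+4])
E
python3 to.py 361.7 -236.7 135 -12.8 0
```

```text
t 0.25 G [ 116.5 -511.7  249.6] yaw/tilt/roll [  12.8   -0.  -180. ] w 85.5 ff 0.0 F [ 0.5 -0.8 -0.1] q [-1.49  0.29 -0.15  1.13 -0.    1.43]
r [-0.001  0.     0.447] t [ 300.1 -213.7  114.8] rows 9.3
```

Emit:
carry_out:
  commands:
    - {"rz":0.447,"tx":300,"ty":-214,"tz":60,"gripper":0}
    - {"rz":0.447,"tx":300,"ty":-214,"tz":60,"gripper":0}
    - {"rz":0.447,"tx":300,"ty":-214,"tz":60,"gripper":0}
    - {"rz":0.447,"tx":300,"ty":-214,"tz":60,"gripper":0}
    - {"rz":0.447,"tx":300,"ty":-214,"tz":60,"gripper":0}

```text
invalid input
```

```bash
python3 to.py 361.7 -236.7 135 -12.8 0
```

```text
t 0.25 G [ 116.5 -511.7  249.6] yaw/tilt/roll [  12.8   -0.  -180. ] w 85.5 ff 0.0 F [ 0.5 -0.8 -0.1] q [-1.49  0.29 -0.15  1.13 -0.    1.43]
r [-0.001  0.     0.447] t [ 300.1 -213.7  114.8] rows 9.3
```

Emit:
carry_out:
  commands:
    - {"rx":0,"ry":0,"rz":0.447,"tx":300,"ty":-214,"tz":60,"gripper":0}
    - {"rx":0,"ry":0,"rz":0.447,"tx":300,"ty":-214,"tz":60,"gripper":0}
    - {"rx":0,"ry":0,"rz":0.447,"tx":300,"ty":-214,"tz":60,"gripper":0}
    - {"rx":0,"ry":0,"rz":0.447,"tx":300,"ty":-214,"tz":60,"gripper":0}
    - {"rx":0,"ry":0,"rz":0.447,"tx":300,"ty":-214,"tz":60,"gripper":0}

```text
t: 0.67
tcp_pos: [0.2506, -0.3608, 0.271]
tool_rot: [0.0, 0.993, -0.115, 0.0]
wrist_force: [0.1, -0.0, -0.2]
gripper_width: 0.0852
finger_force: 0.0
```

```bash
python3 to.py 361.7 -236.7 135 -12.8 0
```

```text
t 0.67 G [ 250.6 -360.8  217. ] yaw/tilt/roll [-13.2  -0.  180. ] w 85.2 ff 0.0 F [ 0.1 -0.  -0.2] q [-1.13  0.15 -0.42  0.99  0.    2.24]
r [ 0.    -0.    -0.006] t [  79.9 -146.2   82. ] rows 4.5
```

Emit:
carry_out:
  commands:
    - {"rx":0,"ry":0,"rz":0,"tx":80,"ty":-146,"tz":60,"gripper":0}
    - {"rx":0,"ry":0,"rz":0,"tx":80,"ty":-146,"tz":60,"gripper":0}
    - {"rx":0,"ry":0,"rz":0,"tx":80,"ty":-146,"tz":82,"gripper":0}
    - {"rx":0,"ry":0,"rz":0,"tx":80,"ty":-146,"tz":82,"gripper":0}
    - {"rx":0,"ry":0,"rz":0,"tx":80,"ty":-146,"tz":82,"gripper":0}

```text
t: 1.08
tcp_pos: [0.3612, -0.2341, 0.1874]
tool_rot: [-0.001, 0.994, -0.11, -0.001]
wrist_force: [-0.0, 1.6, 0.3]
gripper_width: 0.0854
finger_force: 0.0
```

```bash
python3 to.py 361.7 -236.7 60 -12.8 0; python3 - <<'E'
from h import *
d=imaging.snapshot("scene"); crop(d,310,160,470,270,5,"pics/c.png")
for p in[(.3617,-.2367,.06),(.4275,-.2496,.004)]: print((proj(d,p)-[310,160])*5)
E
```

```text
t 1.08 G [ 361.1 -234.   133.4] yaw/tilt/roll [-1.270e+01  1.000e-01 -1.799e+02] w 85.4 ff 0.0 F [-0.   1.6  0.3] q [-0.75  0.23 -0.58  0.77  0.    2.62]
r [-0.002  0.001  0.002] t [ 1.2  2.6 73.4] rows 1.8
[376.34208602 235.54335545]
[347.12805588 254.41184107]
```

View pics/c.png

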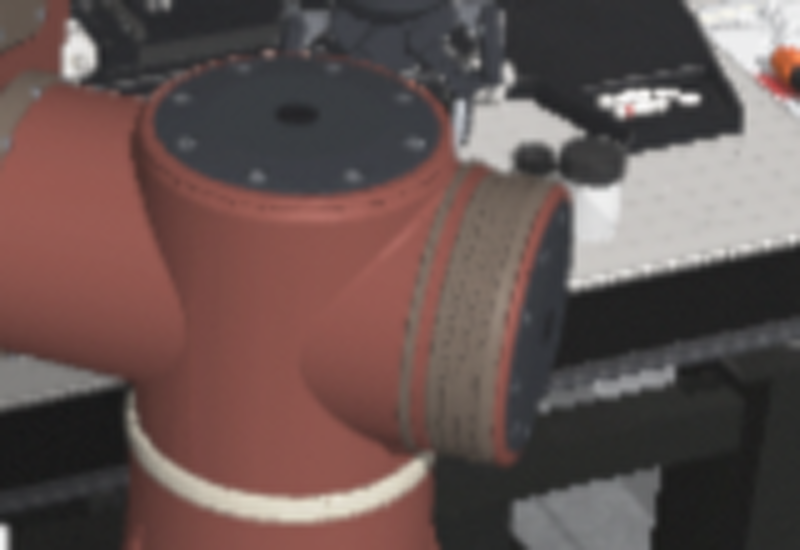

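The arm hides the bin in the scene view, so only the top camera is useful there. I'll descend straddling the handle and close.

Emit:
carry_out:
  commands:
    - {"rx":0,"ry":0,"rz":0,"tx":1,"ty":2,"tz":30,"gripper":0}
    - {"rx":0,"ry":0,"rz":0,"tx":1,"ty":2,"tz":60,"gripper":0}
    - {"rx":0,"ry":0,"rz":0,"tx":1,"ty":2,"tz":73,"gripper":0.4}
    - {"rx":0,"ry":0,"rz":0,"tx":1,"ty":2,"tz":73,"gripper":0.5}
    - {"rx":0,"ry":0,"rz":0,"tx":1,"ty":2,"tz":73,"gripper":0.6}

```text
t: 1.55
tcp_pos: [0.3605, -0.2396, 0.1161]
tool_rot: [-0.0, 0.994, -0.111, -0.001]
wrist_force: [-0.2, 0.2, 0.6]
gripper_width: 0.0517
finger_force: 0.0
```

```bash
python3 to.py 361.7 -236.7 60 -12.8 0; python3 - <<'E'
from h import *
d=imaging.snapshot("top"); crop(d,345,180,405,250,8,"pics/d.png")
E
```

```text
t 1.55 G [ 360.4 -239.5   62.1] yaw/tilt/roll [-1.28e+01  1.00e-01 -1.80e+02] w 51.7 ff 0.0 F [-0.2  0.2  0.6] q [-0.76  0.34 -0.66  0.57 -0.    2.61]
r [-0.001  0.001  0.   ] t [ 0.5 -3.   2.1] rows 0.1
```

View pics/d.png

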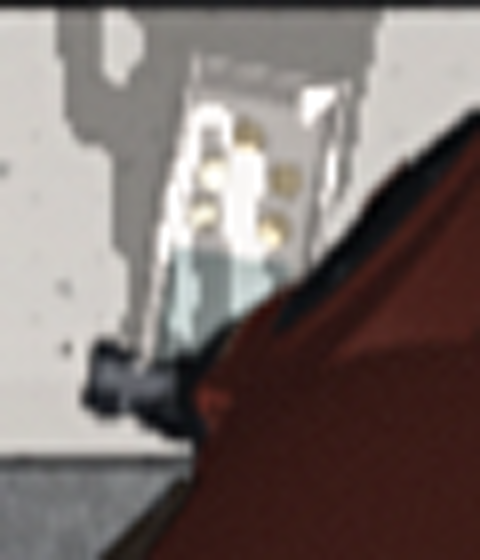

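Here the five beads lie at crop (210,115)–(275,230), ahead of the lip at y≈250, with the fingers straddling the handle. Next I close the grip.

Emit:
carry_out:
  commands:
    - {"rx":0,"ry":0,"rz":0,"tx":0,"ty":-2,"tz":2,"gripper":0.8}
    - {"rx":0,"ry":0,"rz":0,"tx":0,"ty":-2,"tz":2,"gripper":1}
    - {"rx":0,"ry":0,"rz":0,"tx":0,"ty":-2,"tz":2,"gripper":1}
    - {"rx":0,"ry":0,"rz":0,"tx":0,"ty":-2,"tz":2,"gripper":1}
    - {"rx":0,"ry":0,"rz":0,"tx":0,"ty":-2,"tz":2,"gripper":1}

```text
t: 2.02
tcp_pos: [0.3617, -0.2381, 0.1152]
tool_rot: [0.0, 0.994, -0.111, 0.001]
wrist_force: [-0.4, 2.0, 7.3]
gripper_width: 0.0114
finger_force: 58.4
```

```bash
python3 to.py 361.7 -236.7 60 -12.8 0;  python3 - <<'E'
from h import *
d=imaging.snapshot("top")
for c in[(170,250),(285,262)]: print('lip',onz(d,(c[0]/8+345-.44,c[1]/8+180-.44),.006)*1e3)
E
```

```text
t 2.02 G [ 361.8 -238.1   61.2] yaw/tilt/roll [-1.28e+01 -1.00e-01  1.80e+02] w 11.4 ff 58.41190159320831 F [-0.4  2.   7.3] q [-0.75  0.34 -0.67  0.57  0.    2.61]
r [ 0.001 -0.001  0.   ] t [-0.3 -1.3  1.2] rows 0.0
lip [ 432.34859482 -226.50647998    6.        ]
lip [ 427.12001455 -273.20182955    6.        ]
```

Emit:
carry_out:
  commands:
    - {"rx":0,"ry":0,"rz":0,"tx":0,"ty":-2.5,"tz":-0.7,"gripper":1}
    - {"rx":0,"ry":0,"rz":0,"tx":10,"ty":-2.5,"tz":-0.7,"gripper":1}
    - {"rx":0,"ry":0,"rz":0,"tx":20,"ty":-2.5,"tz":-0.7,"gripper":1}
    - {"rx":0,"ry":0,"rz":0,"tx":30,"ty":-2.5,"tz":-0.7,"gripper":1}
    - {"rx":0,"ry":0,"rz":0,"tx":40,"ty":-2.5,"tz":-0.7,"gripper":1}

```text
t: 2.48
tcp_pos: [0.4023, -0.2447, 0.1152]
tool_rot: [0.0, 0.994, -0.111, 0.0]
wrist_force: [-2.5, 0.2, 7.1]
gripper_width: 0.011
finger_force: 59.3
```

```bash
python3 to.py 420.5 -250 60 -12.8 0;  python3 - <<'E'
from h import *
d=imaging.snapshot("top"); crop(d,345,180,405,250,8,"pics/e.png")
E
```

```text
t 2.48 G [ 402.3 -244.7   61.2] yaw/tilt/roll [-12.8  -0.  180. ] w 11.0 ff 59.30449068546295 F [-2.5  0.2  7.1] q [-0.7   0.39 -0.57  0.61 -0.    2.66]
r [ 0.    -0.001  0.   ] t [18.9  1.1  1.2] rows 0.5
```

View pics/e.png

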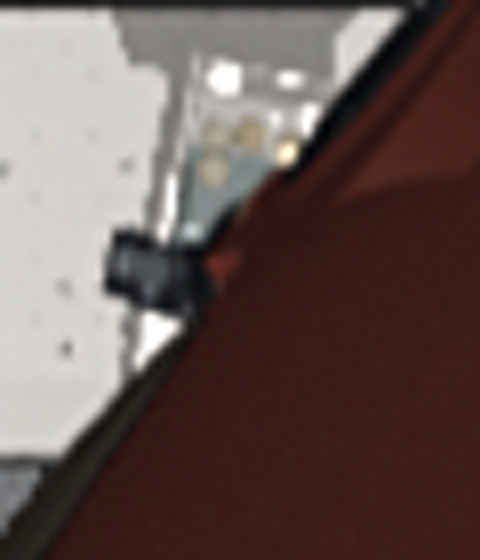

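The beads now sit against the far wall, at crop (212,135)–(288,150), and one at (212,170) is already on the pan. I'll finish the push and tilt back along the leaning wall.

```bash
cat > sc.py <<'E'
from to import *
c,s=np.cos(np.radians(-12.8)),np.sin(np.radians(-12.8))
def grip(ref,tilt,yaw,at):
    "grasp point when scoop-frame point ref (x,z) is at world point at (mm), tilt deg lip-down positive"
    a=np.radians(tilt); v=np.array([-42-ref[0],57.2-ref[1]])
    x= v[0]*np.cos(a)+v[1]*np.sin(a); z=-v[0]*np.sin(a)+v[1]*np.cos(a)
    y=np.radians(yaw); return np.array(at)+[x*np.cos(y),x*np.sin(y),z]
def bin(u,v,z): return np.array([427.5+u*c-v*s,-249.6+u*s+v*c,z])
E
python3 - <<'E'
from sc import *
where()
v=-.7
show(grip((28,0),0,-12.8,bin(63.5,v,3.5)),-12.8,0)
for th in(7,14,21,27):
    h=57*np.sin(np.radians(th)); show(grip((28,0),-th,-12.8,bin(63+.33*h,v,4+h)),-12.8,-th)
show(grip((28,0),-27,-12.8,bin(68,v,80)),-12.8,-27)
E
```

```text
t 2.53 G [ 404.2 -245.6   61.4] yaw/tilt/roll [-12.8  -0.2 179.9] w 11.6 ff 58.392380475997925 F [ 2.5 -1.2 -0.8] q [-0.7   0.4  -0.57  0.61  0.    2.66]
r [ 0.001 -0.003  0.001] t [17.2 -0.5  0.7] rows 0.4
r [0.001 0.119 0.001] t [ 6.  -0.5  2.6] rows 1.0
r [0.001 0.242 0.001] t [-3.6 -0.5  6.6] rows 1.9
r [0.001 0.364 0.001] t [-11.8  -0.5  12.2] rows 2.9
r [0.001 0.469 0.001] t [-17.6  -0.6  18.1] rows 3.7
r [0.001 0.469 0.001] t [-21.   -0.5 -32. ] rows 3.7
```

Emit:
carry_out:
  commands:
    - {"rx":0,"ry":0,"rz":0,"tx":9,"ty":-0.5,"tz":0.5,"gripper":1}
    - {"rx":0,"ry":0,"rz":0,"tx":18,"ty":-0.5,"tz":0.5,"gripper":1}
    - {"rx":0,"ry":0.12,"rz":0,"tx":6,"ty":-0.5,"tz":2,"gripper":1}
    - {"rx":0,"ry":0.24,"rz":0,"tx":-3.5,"ty":-0.5,"tz":6,"gripper":1}
    - {"rx":0,"ry":0.36,"rz":0,"tx":-12,"ty":-0.5,"tz":11.5,"gripper":1}

```text
t: 2.95
tcp_pos: [0.3908, -0.2418, 0.1047]
tool_rot: [0.021, 0.978, -0.109, 0.178]
wrist_force: [1.2, -1.5, -2.3]
gripper_width: 0.0114
finger_force: 58.7
```

```bash
python3 - <<'E'
from sc import *
where()
for z in(35,120,200): show(grip((28,0),-27,-12.8,bin(66,-1,z)),-12.8,-27)
E
```

```text
t 2.95 G [ 409.3 -246.1   54.2] yaw/tilt/roll [-12.7 -20.7 179.9] w 11.4 ff 58.65770101547241 F [ 1.2 -1.5 -2.3] q [-0.82  0.27 -0.92  0.08  0.2   2.57]
r [0.001 0.111 0.002] t [-9.6  0.5 -1. ] rows 0.9
r [0.001 0.111 0.002] t [ 20.4   0.6 -80.5] rows 2.0
r [0.001 0.111 0.002] t [  48.6    0.8 -155.4] rows 3.9
```

Emit:
carry_out:
  commands:
    - {"rx":0,"ry":0.11,"rz":0,"tx":-9.5,"ty":0.5,"tz":-1,"gripper":1}
    - {"rx":0,"ry":0.11,"rz":0,"tx":-5,"ty":0.5,"tz":-13,"gripper":1}
    - {"rx":0,"ry":0.11,"rz":0,"tx":3,"ty":0.5,"tz":-35,"gripper":1}
    - {"rx":0,"ry":0.11,"rz":0,"tx":12,"ty":0.5,"tz":-58,"gripper":1}
    - {"rx":0,"ry":0.11,"rz":0,"tx":20,"ty":0.5,"tz":-80,"gripper":1}

```text
t: 3.37
tcp_pos: [0.3807, -0.2395, 0.1862]
tool_rot: [0.025, 0.967, -0.109, 0.228]
wrist_force: [1.1, -0.3, -0.4]
gripper_width: 0.0113
finger_force: 59.0
```

```bash
python3 - <<'E'
from sc import *
where()
d=imaging.snapshot("top"); crop(d,335,170,405,240,8,"pics/f.png")
E
```

```text
t 3.37 G [ 404.1 -244.8  137.9] yaw/tilt/roll [ -12.9  -26.5 -179.9] w 11.3 ff 59.049198031425476 F [ 1.1 -0.3 -0.4] q [-0.88  0.05 -0.92  0.23  0.28  2.54]
```

View pics/f.png

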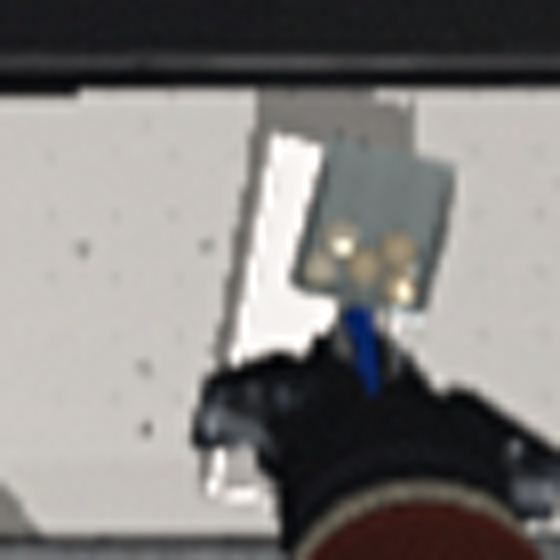

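All five beads are in the pan, at crop (320,270)–(405,290). Next I carry the scoop to the chamber and turn the lip towards +y.

```bash
cat > dump.py <<'E'
from sc import *
W=np.array([441.9,-12.6,0]); Y=75; dr=np.array([np.cos(np.radians(Y)),np.sin(np.radians(Y)),0])
def L(tilt,z,back=10): return grip((28,0),tilt,Y,W-back*dr+[0,0,z])
E
python3 - <<'E'
from dump import *
g1=L(-27,95); R0,p0,s=cur(); g0=p0+R0.apply([0,0,54]); print(g0,g1)
for f in(.4,.8,1): show(g0+f*(g1-g0),-12.8+f*87.8,-27)
E
```

```text
[ 406.17577272 -246.7363379   142.23820196] [ 416.44806813 -107.58790288  114.1862382 ]
r [ 0.279  0.004 -0.545] t [ -8.7 -41.    8.2] rows 4.9
r [ 0.556  0.005 -1.092] t [-10.6 -87.3  19.7] rows 9.8
r [ 0.695  0.005 -1.366] t [ -10.2 -113.4   26.1] rows 12.3
```

Emit:
carry_out:
  commands:
    - {"rx":0.056,"ry":0,"rz":-0.109,"tx":-2,"ty":-8,"tz":0,"gripper":1}
    - {"rx":0.112,"ry":0.001,"rz":-0.218,"tx":-3.5,"ty":-16,"tz":0,"gripper":1}
    - {"rx":0.167,"ry":0.002,"rz":-0.327,"tx":-5.2,"ty":-24,"tz":0,"gripper":1}
    - {"rx":0.223,"ry":0.003,"rz":-0.436,"tx":-7,"ty":-33,"tz":0,"gripper":1}
    - {"rx":0.279,"ry":0.004,"rz":-0.545,"tx":-8.7,"ty":-41,"tz":0,"gripper":1}

```text
t: 3.83
tcp_pos: [0.3825, -0.1977, 0.1815]
tool_rot: [-0.048, 0.954, 0.19, 0.228]
wrist_force: [0.1, -0.4, -1.2]
gripper_width: 0.0114
finger_force: 59.1
```

```bash
python3 - <<'E'
from dump import *
where(); g1=L(-27,95); R0,p0,s=cur(); g0=p0+R0.apply([0,0,54]); y=R0.as_euler('ZYX',degrees=True)[0]
for f in(.6,1): show(g0+f*(g1-g0),y+f*(75-y),-27)
E
```

```text
t 3.83 G [ 404.9 -188.1  133.4] yaw/tilt/roll [  22.5  -26.9 -179.7] w 11.4 ff 59.0585196018219 F [ 0.1 -0.4 -1.2] q [-0.92  0.14 -0.8   0.5   0.45  1.86]
r [ 0.244  0.    -0.49 ] t [ 20.1 -29.3  23.3] rows 4.4
r [ 0.41  -0.001 -0.817] t [ 36.7 -50.6  40.5] rows 7.3
```

Emit:
carry_out:
  commands:
    - {"rx":0.05,"ry":0,"rz":-0.1,"tx":4,"ty":-6,"tz":4,"gripper":1}
    - {"rx":0.1,"ry":0,"rz":-0.2,"tx":8,"ty":-12,"tz":8,"gripper":1}
    - {"rx":0.15,"ry":0,"rz":-0.3,"tx":12,"ty":-18,"tz":13,"gripper":1}
    - {"rx":0.2,"ry":0,"rz":-0.4,"tx":16,"ty":-24,"tz":18,"gripper":1}
    - {"rx":0.25,"ry":0,"rz":-0.5,"tx":20,"ty":-30,"tz":23,"gripper":1}

```text
t: 4.25
tcp_pos: [0.3975, -0.1595, 0.1699]
tool_rot: [-0.108, 0.864, 0.446, 0.207]
wrist_force: [0.1, -1.1, -1.7]
gripper_width: 0.011
finger_force: 59.1
```

```bash
python3 - <<'E'
from dump import *
where()
show(L(-27,95),75,-27);show(L(-20,80),75,-20);show(L(-13,70),75,-13)
E
```

```text
t 4.25 G [ 411.6 -139.5  121.7] yaw/tilt/roll [  54.6  -27.  -179.9] w 11.0 ff 59.06387150287628 F [ 0.1 -1.1 -1.7] q [-0.83  0.29 -0.64  0.75  0.46  1.34]
r [ 0.16   0.    -0.318] t [23.6 -6.  20.5] rows 2.8
r [ 0.14  -0.121 -0.327] t [30.3 -9.2 25.9] rows 3.0
r [ 0.12  -0.242 -0.336] t [ 40.1 -12.9  28.6] rows 3.4
```

Emit:
carry_out:
  commands:
    - {"rx":0.053,"ry":0,"rz":-0.106,"tx":8,"ty":-2,"tz":7,"gripper":1}
    - {"rx":0.107,"ry":0,"rz":-0.212,"tx":16,"ty":-4,"tz":14,"gripper":1}
    - {"rx":0.16,"ry":0,"rz":-0.318,"tx":23.6,"ty":-6,"tz":20.5,"gripper":1}
    - {"rx":0.14,"ry":-0.121,"rz":-0.327,"tx":30,"ty":-9,"tz":25,"gripper":1}
    - {"rx":0.12,"ry":-0.2,"rz":-0.332,"tx":36,"ty":-11,"tz":27,"gripper":1}

```text
t: 4.67
tcp_pos: [0.4149, -0.1174, 0.1612]
tool_rot: [-0.077, 0.789, 0.6, 0.106]
wrist_force: [-0.3, 0.2, -1.7]
gripper_width: 0.0112
finger_force: 59.1
```

```bash
python3 - <<'E'
from dump import *
where()
for a,z in((-9,63),(-2,53),(5,51),(10,51),(14,51)): show(L(a,z),75,a)
d=imaging.snapshot("top"); crop(d,260,160,340,240,7,"pics/g.png")
E
```

```text
t 4.67 G [ 418.9 -104.   109.1] yaw/tilt/roll [ 74.6 -15.1 179.7] w 11.2 ff 59.11113917827606 F [-0.3  0.2 -1.7] q [-0.59  0.3  -0.59  0.76  0.25  1.24]
r [ 0.007 -0.106 -0.008] t [11.5 -1.2  2.4] rows 0.9
r [ 0.006 -0.228 -0.008] t [23.7 -1.3  5.9] rows 1.8
r [ 0.006 -0.35  -0.008] t [38.6 -1.4  3.5] rows 2.8
r [ 0.006 -0.437 -0.009] t [49.9 -1.4  1.6] rows 3.5
r [ 0.005 -0.507 -0.009] t [59.  -1.5  0.8] rows 4.1
```

View pics/g.png

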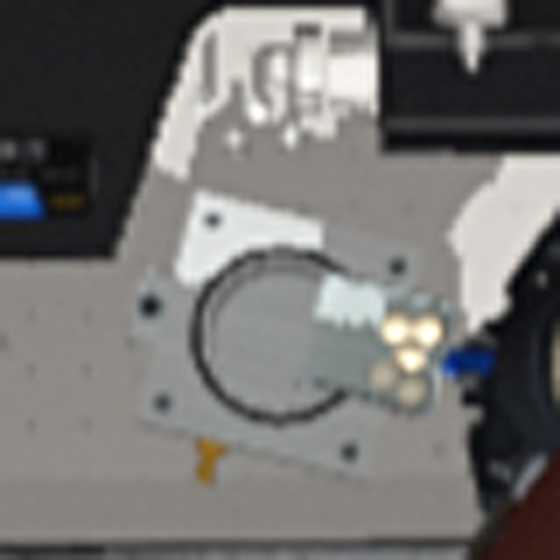

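The five beads are at the pan's rear, crop (385,330)–(410,390). The lip at (314,330) is over the well, whose centre is at (278,334), and is laterally aligned. Now I tip it.

Emit:
carry_out:
  commands:
    - {"rx":0,"ry":-0.11,"rz":-0.008,"tx":13.5,"ty":-1.3,"tz":2.5,"gripper":1}
    - {"rx":0,"ry":-0.23,"rz":-0.008,"tx":26,"ty":-1.3,"tz":6,"gripper":1}
    - {"rx":0,"ry":-0.35,"rz":-0.008,"tx":41,"ty":-1.3,"tz":4,"gripper":1}
    - {"rx":0,"ry":-0.44,"rz":-0.008,"tx":52,"ty":-1.3,"tz":2,"gripper":1}
    - {"rx":0,"ry":-0.507,"rz":-0.008,"tx":61,"ty":-1.5,"tz":1,"gripper":1}

```text
t: 5.13
tcp_pos: [0.429, -0.0585, 0.1783]
tool_rot: [0.077, 0.787, 0.604, -0.094]
wrist_force: [-0.2, 0.1, -1.6]
gripper_width: 0.0112
finger_force: 59.1
```

```bash
python3 - <<'E'
from dump import *
where()
for a in(19,25,32,39,46,53): show(L(a,50,7),75,a)
E
```

```text
t 5.13 G [426.1 -71.2 125.9] yaw/tilt/roll [ 75.   13.9 179.5] w 11.2 ff 59.089792370796204 F [-0.2  0.1 -1.6] q [-0.16  0.27 -0.57  0.75 -0.24  1.67]
r [ 0.008 -0.089 -0.001] t [10.5  0.5 -2.2] rows 0.7
r [ 0.008 -0.193 -0.002] t [23.   0.6 -7.8] rows 1.5
r [ 0.008 -0.316 -0.002] t [ 38.3   0.6 -12.7] rows 2.5
r [ 0.008 -0.438 -0.003] t [ 54.1   0.6 -15.7] rows 3.5
r [ 0.008 -0.56  -0.003] t [ 70.1   0.6 -16.7] rows 4.5
r [ 0.008 -0.682 -0.003] t [ 86.1   0.6 -15.7] rows 5.5
```

Emit:
carry_out:
  commands:
    - {"rx":0,"ry":-0.09,"rz":0,"tx":10.5,"ty":0.5,"tz":-2.5,"gripper":1}
    - {"rx":0,"ry":-0.15,"rz":0,"tx":18,"ty":0.5,"tz":-5.5,"gripper":1}
    - {"rx":0,"ry":-0.23,"rz":0,"tx":28,"ty":0.6,"tz":-9,"gripper":1}
    - {"rx":0,"ry":-0.316,"rz":0,"tx":38.3,"ty":0.6,"tz":-12.7,"gripper":1}
    - {"rx":0,"ry":-0.438,"rz":0,"tx":54,"ty":0.6,"tz":-15.7,"gripper":1}

```text
t: 5.55
tcp_pos: [0.4443, -0.0056, 0.1811]
tool_rot: [0.206, 0.749, 0.572, -0.262]
wrist_force: [0.9, -0.4, -0.9]
gripper_width: 0.0112
finger_force: 59.1
```

```bash
python3 - <<'E'
from dump import *
where()
for a in(46,53): show(L(a,50,7),75,a)
E
```

```text
t 5.55 G [435.8 -38.5 139.1] yaw/tilt/roll [ 74.5  38.9 179.3] w 11.2 ff 59.14912283420563 F [ 0.9 -0.4 -0.9] q [ 0.15  0.49 -0.38  1.01 -0.62  2.09]
r [ 0.006 -0.123 -0.007] t [15.4 -0.6 -8. ] rows 1.0
r [ 0.005 -0.245 -0.007] t [ 30.3  -0.6 -13.9] rows 2.0
```

Emit:
carry_out:
  commands:
    - {"rx":0,"ry":-0.123,"rz":0,"tx":15.4,"ty":0,"tz":-8,"gripper":1}
    - {"rx":0,"ry":-0.2,"rz":0,"tx":25,"ty":0,"tz":-11.7,"gripper":1}
    - {"rx":0,"ry":-0.2,"rz":0,"tx":25,"ty":0,"tz":-11.7,"gripper":1}
    - {"rx":0,"ry":-0.2,"rz":0,"tx":25,"ty":0,"tz":-11.7,"gripper":1}
    - {"rx":0,"ry":-0.2,"rz":0,"tx":25,"ty":0,"tz":-11.7,"gripper":1}

```text
t: 5.97
tcp_pos: [0.4504, 0.0198, 0.1735]
tool_rot: [0.26, 0.72, 0.55, -0.335]
wrist_force: [-0.0, -0.7, 0.2]
gripper_width: 0.0112
finger_force: 59.2
```

```bash
python3 - <<'E'
from dump import *
where()
up=np.array([0,0,1.])
show(L(45,75,20),75,45);show(L(30,90,40),75,30);show(L(15,105,50),75,15)
E
```

```text
t 5.97 G [439.8 -20.2 138.9] yaw/tilt/roll [ 74.5  50.2 179.5] w 11.2 ff 59.16561484336853 F [-0.  -0.7  0.2] q [ 0.26  0.65 -0.25  1.2  -0.73  2.3 ]
r [ 0.003  0.09  -0.005] t [-38.4   0.4  -0.3] rows 0.9
r [ 0.004  0.352 -0.005] t [-87.1   0.5  29.7] rows 2.8
r [ 0.004  0.614 -0.004] t [-122.2    0.6   57.4] rows 4.9
```

Emit:
carry_out:
  commands:
    - {"rx":0,"ry":0.09,"rz":0,"tx":-38,"ty":0.4,"tz":0,"gripper":1}
    - {"rx":0,"ry":0.21,"rz":0,"tx":-63,"ty":0.4,"tz":15,"gripper":1}
    - {"rx":0,"ry":0.33,"rz":0,"tx":-87,"ty":0.5,"tz":29,"gripper":1}
    - {"rx":0,"ry":0.45,"rz":0,"tx":-103,"ty":0.5,"tz":41,"gripper":1}
    - {"rx":0,"ry":0.57,"rz":0,"tx":-119,"ty":0.6,"tz":54,"gripper":1}

```text
t: 6.38
tcp_pos: [0.42, -0.0951, 0.2333]
tool_rot: [0.097, 0.785, 0.601, -0.114]
wrist_force: [0.2, -0.6, -1.6]
gripper_width: 0.0112
finger_force: 59.2
```

```bash
python3 - <<'E'
from dump import *
where()
d=imaging.snapshot("top"); crop(d,255,165,345,240,7,"pics/i.png")
b=bin(-67,-1,140)
R0,p0,s=cur(); g0=p0+R0.apply([0,0,54]); y,ti,_=R0.as_euler('ZYX',degrees=True)
for f in(.4,.8,1): show(g0+f*(b-g0),y+f*(-12.8-y),ti*(1-f))
E
```

```text
t 6.38 G [ 416.6 -110.8  181.7] yaw/tilt/roll [ 74.7  17.2 179.1] w 11.2 ff 59.18996036052704 F [ 0.2 -0.6 -1.6] q [-0.22  0.19 -0.51  0.86 -0.3   1.62]
r [0.159 0.109 0.593] t [-52.9  -2.   32.4] rows 5.0
r [0.23  0.195 1.202] t [-104.4  -12.9   65.1] rows 9.9
r [0.238 0.222 1.511] t [-127.9  -20.1   81. ] rows 12.4
```

View pics/i.png

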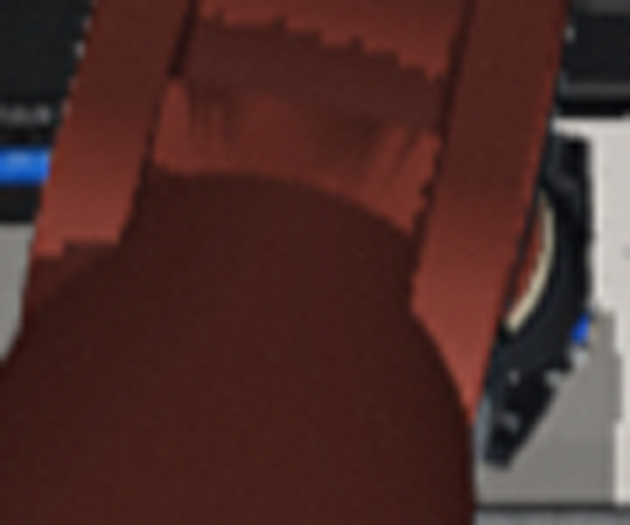

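The arm covers the chamber in this picture. I'll move back to the bin and check the beads there by colour mask.

Emit:
carry_out:
  commands:
    - {"rx":0.04,"ry":0.022,"rz":0.119,"tx":-10,"ty":0,"tz":0,"gripper":1}
    - {"rx":0.07,"ry":0.044,"rz":0.237,"tx":-21,"ty":-0.5,"tz":6,"gripper":1}
    - {"rx":0.1,"ry":0.065,"rz":0.356,"tx":-32,"ty":-1,"tz":14,"gripper":1}
    - {"rx":0.13,"ry":0.087,"rz":0.474,"tx":-42,"ty":-1.5,"tz":22,"gripper":1}
    - {"rx":0.159,"ry":0.109,"rz":0.593,"tx":-53,"ty":-2,"tz":32,"gripper":1}

```text
t: 6.85
tcp_pos: [0.4022, -0.1525, 0.2175]
tool_rot: [0.033, 0.937, 0.335, -0.089]
wrist_force: [-0.3, -0.0, -0.9]
gripper_width: 0.011
finger_force: 59.2
```

```bash
cat > back.py <<'E'
from dump import *
where()
b=bin(-65,-1,120)
R0,p0,s=cur(); g0=p0+R0.apply([0,0,54]); y,ti,_=R0.as_euler('ZYX',degrees=True)
for f in(.6,.8,1): show(g0+f*(b-g0),y+f*(-12.8-y),ti*(1-f))
E
python3 back.py
```

```text
t 6.85 G [ 394.4 -159.1  164.5] yaw/tilt/roll [ 39.4  10.9 179.9] w 11.0 ff 59.24161970615387 F [-0.3 -0.  -0.9] q [-0.43  0.26 -0.46  0.94 -0.17  2.03]
r [0.075 0.11  0.542] t [-44.4  26.3  35. ] rows 4.5
r [0.085 0.144 0.724] t [-58.9  33.6  46.7] rows 5.9
r [0.089 0.175 0.908] t [-73.   40.2  58.5] rows 7.4
```

Emit:
carry_out:
  commands:
    - {"rx":0.016,"ry":0.024,"rz":0.12,"tx":-10,"ty":6,"tz":5,"gripper":1}
    - {"rx":0.033,"ry":0.05,"rz":0.24,"tx":-20,"ty":12,"tz":10,"gripper":1}
    - {"rx":0.05,"ry":0.073,"rz":0.36,"tx":-30,"ty":18,"tz":15,"gripper":1}
    - {"rx":0.066,"ry":0.1,"rz":0.48,"tx":-40,"ty":23,"tz":22,"gripper":1}
    - {"rx":0.08,"ry":0.12,"rz":0.6,"tx":-49,"ty":28,"tz":30,"gripper":1}

```text
t: 7.27
tcp_pos: [0.3785, -0.2087, 0.1974]
tool_rot: [0.002, 0.999, 0.041, -0.033]
wrist_force: [-0.6, 0.6, -0.1]
gripper_width: 0.0112
finger_force: 59.2
```

```bash
python3 back.py; python3 - <<'E'
from h import *
d=imaging.snapshot("top"); crop(d,255,165,395,240,5.7,"pics/j.png")
E
```

```text
t 7.27 G [ 375.  -209.   143.5] yaw/tilt/roll [  4.7   3.7 180. ] w 11.2 ff 59.22986626625061 F [-0.6  0.6 -0.1] q [-0.65  0.25 -0.52  0.85 -0.04  2.41]
r [0.009 0.039 0.183] t [-9.2 16.  14.6] rows 1.5
r [0.01  0.052 0.244] t [-12.2  21.1  19.6] rows 2.0
r [0.011 0.065 0.306] t [-15.3  26.2  24.5] rows 2.5
```

View pics/j.png

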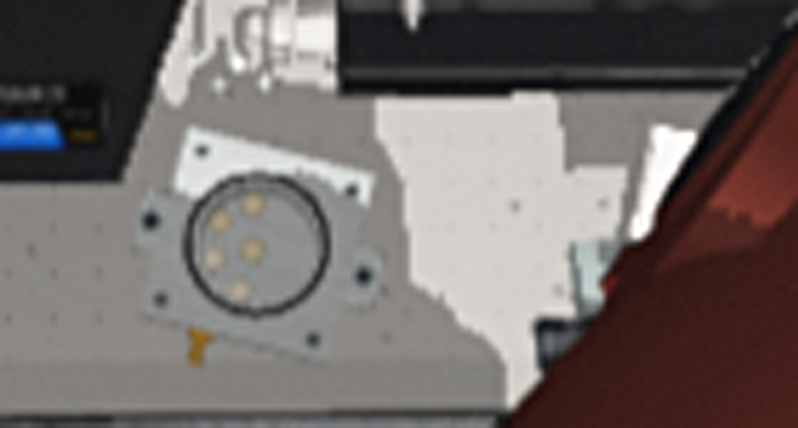

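All five beads are in the well, at crop (220,222), (253,204), (253,250), (215,258), (238,290). Now I set the scoop down.

Emit:
carry_out:
  commands:
    - {"rx":0.004,"ry":0.026,"rz":0.12,"tx":-6,"ty":10,"tz":8,"gripper":1}
    - {"rx":0.008,"ry":0.05,"rz":0.24,"tx":-12,"ty":20,"tz":16,"gripper":1}
    - {"rx":0.011,"ry":0.065,"rz":0.306,"tx":-15.3,"ty":26.2,"tz":24.5,"gripper":1}
    - {"rx":0.011,"ry":0.065,"rz":0.306,"tx":-15.3,"ty":26.2,"tz":24.5,"gripper":1}
    - {"rx":0.011,"ry":0.065,"rz":0.306,"tx":-15.3,"ty":26.2,"tz":24.5,"gripper":1}

```text
t: 7.73
tcp_pos: [0.3639, -0.2348, 0.1735]
tool_rot: [-0.0, 0.994, -0.107, -0.002]
wrist_force: [-0.4, 0.5, -0.7]
gripper_width: 0.0113
finger_force: 59.1
```

```bash
python3 - <<'E'
from dump import *
where()
for z in(90,70,62):show(bin(-65,-1,z),-12.8,0)
E
```

```text
t 7.73 G [ 363.7 -234.8  119.5] yaw/tilt/roll [ -12.3    0.2 -180. ] w 11.3 ff 59.120938181877136 F [-0.4  0.5 -0.7] q [-0.74  0.25 -0.59  0.73 -0.    2.62]
r [-0.     0.004  0.009] t [ 0.4  1.3 29.5] rows 0.7
r [-0.     0.004  0.009] t [ 0.4  1.3 49.5] rows 1.2
r [-0.     0.004  0.009] t [ 0.5  1.3 57.5] rows 1.4
```

Emit:
carry_out:
  commands:
    - {"rx":0,"ry":0.004,"rz":0.009,"tx":0.5,"ty":1.3,"tz":25,"gripper":1}
    - {"rx":0,"ry":0.004,"rz":0.009,"tx":0.5,"ty":1.3,"tz":45,"gripper":1}
    - {"rx":0,"ry":0.004,"rz":0.009,"tx":0.5,"ty":1.3,"tz":54,"gripper":1}
    - {"rx":0,"ry":0.004,"rz":0.009,"tx":0.5,"ty":1.3,"tz":58,"gripper":1}
    - {"rx":0,"ry":0.004,"rz":0.009,"tx":0.5,"ty":1.3,"tz":58,"gripper":1}

```text
t: 8.15
tcp_pos: [0.3647, -0.2355, 0.1152]
tool_rot: [-0.001, 0.994, -0.111, -0.001]
wrist_force: [-0.2, -0.9, 0.1]
gripper_width: 0.0114
finger_force: 58.8
```

```bash
python3 -c "
from to import *; where()"
```

```text
t 8.15 G [ 364.7 -235.4   61.2] yaw/tilt/roll [-1.280e+01  1.000e-01 -1.799e+02] w 11.4 ff 58.779237270355225 F [-0.2 -0.9  0.1] q [-0.74  0.34 -0.66  0.57  0.    2.62]
```

Emit:
carry_out:
  commands:
    - {"rx":0,"ry":0,"rz":0,"tx":0,"ty":0,"tz":0.7,"gripper":1}
    - {"rx":0,"ry":0,"rz":0,"tx":0,"ty":0,"tz":0.7,"gripper":0.8}
    - {"rx":0,"ry":0,"rz":0,"tx":0,"ty":0,"tz":0.7,"gripper":0.6}
    - {"rx":0,"ry":0,"rz":0,"tx":0,"ty":0,"tz":0.7,"gripper":0.4}
    - {"rx":0,"ry":0,"rz":0,"tx":0,"ty":0,"tz":0.7,"gripper":0.3}

```text
t: 8.57
tcp_pos: [0.3648, -0.236, 0.1143]
tool_rot: [-0.0, 0.994, -0.112, -0.0]
wrist_force: [0.3, -0.5, 0.3]
gripper_width: 0.053
finger_force: 0.0
```

```bash
python3 -c "
from to import *; where()"
```

```text
t 8.57 G [ 364.8 -235.9   60.3] yaw/tilt/roll [ -12.9    0.  -180. ] w 53.0 ff 0.0 F [ 0.3 -0.5  0.3] q [-0.74  0.34 -0.66  0.57  0.    2.62]
```

Emit:
carry_out:
  commands:
    - {"rx":0,"ry":0,"rz":0,"tx":0,"ty":0,"tz":-20,"gripper":0.2}
    - {"rx":0,"ry":0,"rz":0,"tx":0,"ty":0,"tz":-50,"gripper":0.1}
    - {"rx":0,"ry":0,"rz":0,"tx":0,"ty":0,"tz":-80,"gripper":0}
    - {"rx":0,"ry":0,"rz":0,"tx":0,"ty":0,"tz":-110,"gripper":0}
    - {"rx":0,"ry":0,"rz":0,"tx":0,"ty":0,"tz":-130,"gripper":0}

```text
t: 8.98
tcp_pos: [0.3651, -0.2363, 0.2468]
tool_rot: [0.0, 0.994, -0.112, 0.001]
wrist_force: [1.0, -0.1, 0.9]
gripper_width: 0.0854
finger_force: 0.0
```

```bash
python3 - <<'E'
from to import *
where(); b=np.array([430.8,246.1,170]); R0,p0,s=cur(); g0=p0+R0.apply([0,0,54])
for f in(.4,.8,1): show(g0+f*(b-g0),-12.8+f*92.8,0)
E
```

```text
t 8.98 G [ 365.1 -236.4  192.8] yaw/tilt/roll [-1.29e+01 -1.00e-01  1.80e+02] w 85.4 ff 0.0 F [ 1.  -0.1  0.9] q [-0.74  0.16 -0.48  0.93  0.    2.62]
r [ 0.001 -0.001 -0.65 ] t [ -17.5 -194.     9. ] rows 5.2
r [ 1.000e-03 -1.000e-03 -1.298e+00] t [ -35.  -387.9   18.1] rows 10.4
r [ 1.000e-03 -1.000e-03 -1.622e+00] t [ -43.8 -484.9   22.6] rows 13.0
```

Emit:
carry_out:
  commands:
    - {"rx":0,"ry":0,"rz":-0.12,"tx":-3,"ty":-36,"tz":2,"gripper":0}
    - {"rx":0,"ry":0,"rz":-0.24,"tx":-7,"ty":-73,"tz":4,"gripper":0}
    - {"rx":0,"ry":0,"rz":-0.36,"tx":-10,"ty":-110,"tz":5,"gripper":0}
    - {"rx":0,"ry":0,"rz":-0.48,"tx":-13,"ty":-147,"tz":7,"gripper":0}
    - {"rx":0,"ry":0,"rz":-0.6,"tx":-16,"ty":-184,"tz":8,"gripper":0}

```text
t: 9.4
tcp_pos: [0.39, -0.0515, 0.2364]
tool_rot: [-0.0, 0.982, 0.189, 0.0]
wrist_force: [1.4, 0.2, 0.3]
gripper_width: 0.0853
finger_force: 0.0
```

```bash
cat > tc.py <<'E'
from to import *
where(); b=np.array([430.8,246.1,150]); R0,p0,s=cur(); g0=p0+R0.apply([0,0,54]); y=R0.as_euler('ZYX',degrees=True)[0]
for f in(.6,1): show(g0+f*(b-g0),y+f*(80-y),0)
E
python3 tc.py; sed -i '/^square/d' meas.py; python3 meas.py
```

```text
t 9.4 G [390.  -51.5 182.4] yaw/tilt/roll [  21.8   -0.  -180. ] w 85.3 ff 0.0 F [1.4 0.2 0.3] q [-0.32  0.1  -0.59  0.88  0.    2.44]
r [-0.001 -0.001 -0.61 ] t [  88.9 -156.8   19.6] rows 4.9
r [-1.000e-03 -1.000e-03 -1.016e+00] t [ 148.2 -261.2   32.7] rows 8.1
rim [[508.0, -236.0], [499.0, -298.0], [354.0, -265.0], [368.0, -204.0]]
nipple [0.38816823 0.02127379]
handle [369, 227, 6, 10, 37] [ 364.8 -235.2]
pan [364, 210, 12, 16, 74] [ 409.5 -231.8]
pan [375, 213, 5, 16, 32] [ 398.  -260.6]
pan [371, 216, 6, 4, 8] [ 410.7 -248. ]
pan [369, 225, 6, 5, 15] [ 381.  -240.8]
```

Scoop stands in the bin (handle at 365, −235). Continue to the cover.

Emit:
carry_out:
  commands:
    - {"rx":0,"ry":0,"rz":-0.122,"tx":18,"ty":-31,"tz":0,"gripper":0}
    - {"rx":0,"ry":0,"rz":-0.244,"tx":36,"ty":-62,"tz":0,"gripper":0}
    - {"rx":0,"ry":0,"rz":-0.366,"tx":53,"ty":-94,"tz":0,"gripper":0}
    - {"rx":0,"ry":0,"rz":-0.488,"tx":71,"ty":-125,"tz":0,"gripper":0}
    - {"rx":0,"ry":0,"rz":-0.61,"tx":89,"ty":-157,"tz":0,"gripper":0}

```text
t: 9.87
tcp_pos: [0.4156, 0.1273, 0.2367]
tool_rot: [-0.0, 0.88, 0.475, 0.0]
wrist_force: [1.2, -0.3, 0.6]
gripper_width: 0.0855
finger_force: 0.0
```

```bash
python3 tc.py
```

```text
t 9.87 G [415.6 127.4 182.7] yaw/tilt/roll [ 5.67e+01 -1.00e-01 -1.80e+02] w 85.5 ff 0.0 F [ 1.2 -0.3  0.6] q [ 0.13  0.18 -0.49  0.9   0.    2.28]
r [-0.    -0.001 -0.244] t [ 64.6 -31.4  19.7] rows 1.9
r [-0.    -0.001 -0.406] t [107.7 -52.4  32.8] rows 3.2
```

Emit:
carry_out:
  commands:
    - {"rx":0,"ry":0,"rz":-0.12,"tx":34,"ty":-17,"tz":10,"gripper":0}
    - {"rx":0,"ry":0,"rz":-0.24,"tx":68,"ty":-34,"tz":20,"gripper":0}
    - {"rx":0,"ry":0,"rz":-0.36,"tx":100,"ty":-50,"tz":30,"gripper":0}
    - {"rx":0,"ry":0,"rz":-0.406,"tx":107.7,"ty":-52.4,"tz":50,"gripper":0}
    - {"rx":0,"ry":0,"rz":-0.406,"tx":107.7,"ty":-52.4,"tz":60,"gripper":0}

```text
t: 10.28
tcp_pos: [0.4313, 0.2468, 0.175]
tool_rot: [-0.001, 0.766, 0.643, 0.0]
wrist_force: [-0.9, -1.4, -0.2]
gripper_width: 0.0856
finger_force: 0.0
```

```bash
python3 to.py 430.8 246.1 34 80 0 430.8 246.1 60 80 0
```

```text
t 10.28 G [431.3 246.9 121. ] yaw/tilt/roll [ 8.010e+01 -1.000e-01 -1.799e+02] w 85.6 ff 0.0 F [-0.9 -1.4 -0.2] q [ 0.37  0.35 -0.43  0.79  0.    2.12]
r [-0.001 -0.001  0.001] t [-0.9 -0.3 87. ] rows 2.1
r [-0.001 -0.001  0.001] t [-0.9 -0.3 61. ] rows 1.5
```

Emit:
carry_out:
  commands:
    - {"rx":0,"ry":0,"rz":0,"tx":-0.8,"ty":-0.3,"tz":30,"gripper":0}
    - {"rx":0,"ry":0,"rz":0,"tx":-0.8,"ty":-0.3,"tz":60,"gripper":0}
    - {"rx":0,"ry":0,"rz":0,"tx":-0.8,"ty":-0.3,"tz":80,"gripper":0.2}
    - {"rx":0,"ry":0,"rz":0,"tx":-0.8,"ty":-0.3,"tz":87,"gripper":0.4}
    - {"rx":0,"ry":0,"rz":0,"tx":-0.8,"ty":-0.3,"tz":87,"gripper":0.6}

```text
t: 10.7
tcp_pos: [0.4301, 0.2433, 0.0882]
tool_rot: [-0.001, 0.768, 0.641, -0.001]
wrist_force: [-0.3, 0.9, 0.5]
gripper_width: 0.0514
finger_force: 0.0
```

```bash
python3 to.py 430.8 246.1 33.5 80 0
```

```text
t 10.7 G [429.9 243.3  34.2] yaw/tilt/roll [  79.7    0.  -179.8] w 51.4 ff 0.0 F [-0.3  0.9  0.5] q [ 0.37  0.47 -0.53  0.57  0.    2.12]
r [-0.003  0.001 -0.006] t [2.9 0.2 0.7] rows 0.1
```

Emit:
carry_out:
  commands:
    - {"rx":0,"ry":0,"rz":0,"tx":1.5,"ty":0,"tz":0,"gripper":0.8}
    - {"rx":0,"ry":0,"rz":0,"tx":1.5,"ty":0,"tz":0,"gripper":1}
    - {"rx":0,"ry":0,"rz":0,"tx":1.5,"ty":0,"tz":0,"gripper":1}
    - {"rx":0,"ry":0,"rz":0,"tx":1.5,"ty":0,"tz":0,"gripper":1}
    - {"rx":0,"ry":0,"rz":0,"tx":1.5,"ty":0,"tz":0,"gripper":1}

```text
t: 11.12
tcp_pos: [0.4323, 0.2457, 0.0911]
tool_rot: [-0.0, 0.768, 0.641, 0.002]
wrist_force: [0.1, 0.4, 4.9]
gripper_width: 0.0147
finger_force: 59.5
```

```bash
python3 to.py 430.8 246.1 33.5 80 0; sleep 1; python3 to.py 430.8 246.1 33.5 80 0
```

```text
t 11.12 G [432.4 245.8  37.1] yaw/tilt/roll [ 79.7  -0.2 179.9] w 14.7 ff 59.4642037153244 F [0.1 0.4 4.9] q [ 0.37  0.47 -0.53  0.57  0.    2.12]
r [ 0.002 -0.003 -0.006] t [ 0.1 -1.5  3.6] rows 0.1
t 11.12 G [432.4 245.8  37.1] yaw/tilt/roll [ 79.7  -0.2 179.9] w 14.7 ff 59.4642037153244 F [0.1 0.4 4.9] q [ 0.37  0.47 -0.53  0.57  0.    2.12]
r [ 0.002 -0.003 -0.006] t [ 0.1 -1.5  3.6] rows 0.1
```

Emit:
carry_out:
  commands:
    - {"rx":0,"ry":0,"rz":0,"tx":0,"ty":0,"tz":-5,"gripper":1}
    - {"rx":0,"ry":0,"rz":0,"tx":0,"ty":0,"tz":-15,"gripper":1}
    - {"rx":0,"ry":0,"rz":0,"tx":0,"ty":0,"tz":-30,"gripper":1}
    - {"rx":0,"ry":0,"rz":0,"tx":0,"ty":0,"tz":-45,"gripper":1}
    - {"rx":0,"ry":0,"rz":0,"tx":0,"ty":0,"tz":-60,"gripper":1}

```text
t: 11.53
tcp_pos: [0.4314, 0.2451, 0.1513]
tool_rot: [-0.0, 0.768, 0.641, 0.0]
wrist_force: [0.2, 0.8, -2.4]
gripper_width: 0.0153
finger_force: 58.6
```

```bash
cat > avg.py <<'E'
from to import *
def avg(n=10):
    P=[];E=[]
    for i in range(n):
        d=imaging.snapshot("top"); R,p,s=cur(); P.append(p+R.apply([0,0,54])); e=R.as_euler('ZYX',degrees=True); e[2]=e[2]%360; E.append(e)
    print('G',np.mean(P,0).round(2),'sd',np.std(P,0).round(2),'eul',np.mean(E,0).round(2),'F',s['wrist_force'].round(1),s['gripper_width'],'t',s['t'])
    return np.mean(P,0),np.mean(E,0)
E
python3 - <<'E'
from avg import *
avg()
for n,b in(("top",(185,180,260,245)),("scene",(200,190,300,270))):
    d=imaging.snapshot(n); crop(d,*b,6,f"pics/k_{n}.png")
a=cv2.imread("pics/k_top.png");b=cv2.imread("pics/k_scene.png"); print(a.shape,b.shape)
c=np.zeros((600,800,3),np.uint8); a=cv2.resize(a,None,fx=.75,fy=.75); c[:a.shape[0],:a.shape[1]]=a
b=cv2.resize(b,None,fx=.7,fy=.7); c[a.shape[0]-40:,360:][:b.shape[0],:b.shape[1]]=b; cv2.imwrite("pics/k.png",c)
E
```

```text
G [431.54 245.28  96.14] sd [0.89 0.36 1.69] eul [ 7.967e+01 -8.000e-02  1.800e+02] F [ 0.  -0.4 -2.5] 0.014953670889841402 t 12.0333
(390, 450, 3) (480, 600, 3)
```

```bash
cat > holes.py <<'E'
from avg import *
def holes(name,C,yaw,z,r=3):
    d=imaging.snapshot(name); g=d['pixels'].astype(float).mean(2); yy,xx=np.mgrid[:400,:640]; out={}
    for i,(a,b) in enumerate([(43,43),(-43,43),(-43,-43),(43,-43)]):
        v=Ro.from_euler('z',yaw,degrees=True).apply([a,b,0]); X=np.array([C[0],C[1],0])+v; X[2]=z; p=proj(d,X/1e3)
        m=(np.hypot(xx-p[0],yy-p[1])<=r); med=np.median(g[m]); w=np.clip(med-g-8,0,None)*m
        if w.sum()<20: print(name,i,p.round(1),'none',med); continue
        c=np.array([(w*xx).sum(),(w*yy).sum()])/w.sum(); Q=onz(d,c,z/1e3)*1e3
        print(name,i,p.round(1),'found',c.round(1),'med',round(med),'min',g[m].min().round(),'std',g[m].std().round(),'err',(Q-X)[:2].round(1)); out[i]=Q-v
    return out
E
python3 - <<'E'
from holes import *
G,E=avg(15); z=G[2]-33+4
holes("top",G,E[0]-90,z); holes("scene",G,E[0]-90,z)
E
```

```text
G [431.33 245.2   95.51] sd [0.06 0.02 0.1 ] eul [ 7.9670e+01 -6.0000e-02  1.8004e+02] F [ 0.1 -0.2 -2.7] 0.01505309292433756 t 12.8833
top 0 [204.  194.4] none 29.0
top 1 [198.1 222.1] found [199.5 222.1] med 110 min 24.0 std 75.0 err [-0.3 -4.2]
top 2 [226.  226.9] found [226.3 226.5] med 132 min 71.0 std 22.0 err [ 1.3 -0.7]
top 3 [231.6 199.2] found [232.  198.7] med 137 min 62.0 std 22.0 err [ 1.7 -1.1]
scene 0 [224.2 215.9] found [222.1 215.7] med 212 min 172.0 std 13.0 err [3.1 6.1]
scene 1 [224.  230.6] found [222.  230.2] med 213 min 198.0 std 8.0 err [4.5 5.4]
scene 2 [252. 228.] none 136.66666666666666
scene 3 [250.9 213.5] found [252.5 212.9] med 131 min 79.0 std 21.0 err [ 1.7 -5.9]
```

```bash
cat > tf.py <<'E'
from to import *
where(); b=np.array([440.4,-11.7,105]); R0,p0,s=cur(); g0=p0+R0.apply([0,0,54]); y=R0.as_euler('ZYX',degrees=True)[0]
for f in(.75,1): show(g0+f*(b-g0),y+f*(75-y),0)
E
python3 tf.py
```

```text
t 12.98 G [431.4 245.2  95.6] yaw/tilt/roll [ 7.97e+01 -1.00e-01 -1.80e+02] w 15.4 ff 58.74232292175293 F [ 0.5 -0.3 -2.7] q [ 0.37  0.38 -0.47  0.72  0.    2.12]
r [-0.001 -0.001  0.061] t [-188.3   41.2   -7.3] rows 4.6
r [-0.001 -0.001  0.081] t [-251.1   54.9   -9.7] rows 6.2
```

Emit:
carry_out:
  commands:
    - {"rx":0,"ry":0,"rz":0.01,"tx":-22,"ty":5,"tz":-9,"gripper":1}
    - {"rx":0,"ry":0,"rz":0.02,"tx":-55,"ty":12,"tz":-9,"gripper":1}
    - {"rx":0,"ry":0,"rz":0.03,"tx":-91,"ty":20,"tz":-9,"gripper":1}
    - {"rx":0,"ry":0,"rz":0.042,"tx":-127,"ty":28,"tz":-9,"gripper":1}
    - {"rx":0,"ry":0,"rz":0.053,"tx":-163,"ty":36,"tz":-9,"gripper":1}

```text
t: 13.4
tcp_pos: [0.4374, 0.0769, 0.1585]
tool_rot: [-0.0, 0.785, 0.62, 0.0]
wrist_force: [1.3, 0.7, -1.9]
gripper_width: 0.0147
finger_force: 58.7
```

```bash
python3 tf.py
```

```text
t 13.4 G [437.4  77.  104.5] yaw/tilt/roll [ 7.66e+01 -1.00e-01 -1.80e+02] w 14.7 ff 58.725040555000305 F [ 1.3  0.7 -1.9] q [ 0.01  0.29 -0.59  0.7   0.    1.81]
r [-0.    -0.001  0.022] t [-64.1  17.5  -0.4] rows 1.6
r [-0.    -0.001  0.029] t [-85.5  23.4  -0.5] rows 2.1
```

Emit:
carry_out:
  commands:
    - {"rx":0,"ry":0,"rz":0.01,"tx":-30,"ty":8,"tz":0,"gripper":1}
    - {"rx":0,"ry":0,"rz":0.02,"tx":-58,"ty":16,"tz":0,"gripper":1}
    - {"rx":0,"ry":0,"rz":0.028,"tx":-78,"ty":21,"tz":0,"gripper":1}
    - {"rx":0,"ry":0,"rz":0.028,"tx":-85,"ty":23,"tz":0,"gripper":1}
    - {"rx":0,"ry":0,"rz":0.028,"tx":-85,"ty":23,"tz":0,"gripper":1}

```text
t: 13.82
tcp_pos: [0.4405, -0.011, 0.1584]
tool_rot: [-0.0, 0.794, 0.608, 0.0]
wrist_force: [0.8, 1.0, -1.7]
gripper_width: 0.015
finger_force: 58.7
```

```bash
python3 - <<'E'
from holes import *
avg(12); G,E=avg(4); z=G[2]-33+4
for b in ((0,0),(1.5,-.9)): holes("top",G[:2]+b,E[0]-90,z,4)
holes("scene",G,E[0]-90,z); show([440.4,-11.7,90],75,0)
E
```

```text
G [440.2   -8.95 104.25] sd [0.07 0.38 0.03] eul [ 7.5080e+01 -7.0000e-02  1.8005e+02] F [ 0.8 -0.3 -2.6] 0.014942068219332364 t 14.4167
G [440.26  -9.55 104.28] sd [0.01 0.06 0.01] eul [ 7.5040e+01 -5.0000e-02  1.8004e+02] F [-0.5  0.6 -2.6] 0.015116732434304949 t 14.6167
top 0 [288.4 189.8] none 36.5
top 1 [281.1 216.9] none 37.0
top 2 [308.6 224. ] none 34.333333333333336
top 3 [315.6 196.8] none 43.333333333333336
top 0 [288.7 189.3] none 36.0
top 1 [281.4 216.4] none 37.0
top 2 [308.9 223.5] none 34.666666666666664
top 3 [315.9 196.3] none 42.666666666666664
scene 0 [299.4 197.9] none 114.66666666666667
scene 1 [300.6 211.3] none 114.33333333333333
scene 2 [327. 210.] none 120.33333333333333
scene 3 [324.7 196.7] none 100.16666666666666
r [-0.001 -0.001  0.   ] t [-1.9  0.6 14.3] rows 0.3
```

The arm hides the cover from both cameras here. I'll step to either side to measure the offset between camera and grasp, then interpolate.

Emit:
carry_out:
  commands:
    - {"rx":0,"ry":0,"rz":0,"tx":30,"ty":-8,"tz":0,"gripper":1}
    - {"rx":0,"ry":0,"rz":0,"tx":60,"ty":-16,"tz":0,"gripper":1}
    - {"rx":0,"ry":0,"rz":0,"tx":88,"ty":-23,"tz":0,"gripper":1}
    - {"rx":0,"ry":0,"rz":0,"tx":107,"ty":-28,"tz":0,"gripper":1}
    - {"rx":0,"ry":0,"rz":0,"tx":110,"ty":-29,"tz":0,"gripper":1}

```text
t: 15.18
tcp_pos: [0.4406, 0.1066, 0.1585]
tool_rot: [-0.001, 0.792, 0.61, 0.001]
wrist_force: [-0.0, 0.2, -2.1]
gripper_width: 0.0149
finger_force: 58.7
```

```bash
cat > m.py <<'E'
from holes import *
avg(14); G,E=avg(3); z=G[2]-33+4
o=holes("top",G[:2]+[1.5,-.9],E[0]-90,z,3.3); print({k:(v[:2]-G[:2]).round(2) for k,v in o.items()})
holes("scene",G[:2],E[0]-90,z)
E
python3 m.py
```

```text
G [440.67 103.81 104.39] sd [0.08 0.68 0.03] eul [ 7.5010e+01 -5.0000e-02  1.8004e+02] F [ 0.4  0.1 -1.7] 0.015291765838658503 t 15.8833
G [440.66 104.07 104.4 ] sd [0.02 0.03 0.01] eul [ 7.5020e+01 -5.0000e-02  1.8004e+02] F [-0.4 -0.6 -2.2] 0.014945841635657351 t 16.0333
top 0 [251.5 189.4] none 43.0
top 1 [243.8 216.6] none 35.666666666666664
top 2 [271.3 223.7] found [271.2 224. ] med 208 min 127.0 std 23.0 err [-0.8  0.2]
top 3 [278.7 196.4] found [278.3 196.6] med 208 min 147.0 std 15.0 err [-0.5  1.4]
{2: array([ 0.69, -0.68]), 3: array([0.99, 0.48])}
scene 0 [266.8 203.8] found [264.9 204.1] med 99 min 64.0 std 18.0 err [-0.1  6.6]
scene 1 [266.4 217.7] none 66.66666666666667
scene 2 [293.5 216.4] none 43.666666666666664
scene 3 [292.6 202.6] none 44.333333333333336
```

Emit:
carry_out:
  commands:
    - {"rx":0,"ry":0,"rz":0,"tx":-40,"ty":10,"tz":0,"gripper":1}
    - {"rx":0,"ry":0,"rz":0,"tx":-80,"ty":21,"tz":0,"gripper":1}
    - {"rx":0,"ry":0,"rz":0,"tx":-120,"ty":32,"tz":0,"gripper":1}
    - {"rx":0,"ry":0,"rz":0,"tx":-160,"ty":43,"tz":0,"gripper":1}
    - {"rx":0,"ry":0,"rz":0,"tx":-200,"ty":54,"tz":0,"gripper":1}

```text
t: 16.55
tcp_pos: [0.4409, -0.1049, 0.1583]
tool_rot: [-0.0, 0.793, 0.609, 0.0]
wrist_force: [1.4, -0.5, -1.4]
gripper_width: 0.0149
finger_force: 58.8
```

Emit:
carry_out:
  commands:
    - {"rx":0,"ry":0,"rz":0,"tx":-25,"ty":7,"tz":0,"gripper":1}
    - {"rx":0,"ry":0,"rz":0,"tx":-25,"ty":7,"tz":0,"gripper":1}

```text
t: 16.72
tcp_pos: [0.4423, -0.1338, 0.1585]
tool_rot: [0.001, 0.795, 0.607, 0.0]
wrist_force: [-0.2, -0.7, -2.0]
gripper_width: 0.015
finger_force: 58.8
```

```bash
python3 m.py
```

```text
G [ 441.41 -128.6   104.11] sd [0.18 0.94 0.08] eul [ 7.5050e+01 -6.0000e-02  1.8005e+02] F [-0.2  0.1 -2.6] 0.014943159765172938 t 17.4167
G [ 441.47 -128.91  104.14] sd [0.01 0.04 0.01] eul [ 7.5040e+01 -6.0000e-02  1.8004e+02] F [-0.4 -0.2 -2.7] 0.014936418944117964 t 17.5667
top 0 [327.6 188.7] found [326.5 188.4] med 50 min 33.0 std 6.0 err [1.  3.4]
top 1 [320.7 215.7] none 38.333333333333336
top 2 [348.1 222.8] none 39.666666666666664
top 3 [354.7 195.7] none 39.333333333333336
{0: array([2.46, 2.46])}
scene 0 [332.3 191.7] none 100.66666666666667
scene 1 [334.9 204.6] none 116.0
scene 2 [360.7 203.4] none 100.0
scene 3 [357.1 190.6] none 63.83333333333333
```

Emit:
carry_out:
  commands:
    - {"rx":0,"ry":0,"rz":0,"tx":38,"ty":-10,"tz":0,"gripper":1}
    - {"rx":0,"ry":0,"rz":0,"tx":77,"ty":-21,"tz":0,"gripper":1}
    - {"rx":0,"ry":0,"rz":0,"tx":116,"ty":-31,"tz":0,"gripper":1}
    - {"rx":0,"ry":0,"rz":0,"tx":154,"ty":-41,"tz":0,"gripper":1}
    - {"rx":0,"ry":0,"rz":0,"tx":182,"ty":-49,"tz":0,"gripper":1}

```text
t: 18.08
tcp_pos: [0.4408, 0.0619, 0.1584]
tool_rot: [-0.001, 0.793, 0.609, 0.0]
wrist_force: [0.1, 0.2, -1.0]
gripper_width: 0.015
finger_force: 58.8
```

```bash
python3 m.py
```

```text
G [441.1   59.87 104.36] sd [0.27 2.01 0.04] eul [ 7.5040e+01 -7.0000e-02  1.8004e+02] F [-0.2 -0.9 -2. ] 0.015037071791765118 t 18.7833
G [441.17  59.3  104.35] sd [0.01 0.08 0.  ] eul [ 7.5010e+01 -6.0000e-02  1.8004e+02] F [ 0.1 -0.2 -2.9] 0.015175923451638911 t 18.9333
top 0 [266.2 189.1] none 37.0
top 1 [258.6 216.3] none 36.333333333333336
top 2 [286.1 223.4] none 134.33333333333334
top 3 [293.4 196.2] found [293.5 196.4] med 203 min 87.0 std 36.0 err [-0.9 -0.2]
{3: array([ 0.64, -1.09])}
scene 0 [279.7 201.3] none 112.66666666666667
scene 1 [280. 215.] none 112.33333333333333
scene 2 [306.8 213.8] none 112.33333333333333
scene 3 [305.4 200.1] none 112.66666666666667
```

Emit:
carry_out:
  commands:
    - {"rx":0,"ry":0,"rz":0,"tx":20,"ty":-8,"tz":10,"gripper":1}
    - {"rx":0,"ry":0,"rz":0,"tx":20,"ty":-8,"tz":14,"gripper":1}

```text
t: 19.2
tcp_pos: [0.4381, 0.0825, 0.1438]
tool_rot: [-0.001, 0.793, 0.609, 0.0]
wrist_force: [-1.0, -0.2, -2.4]
gripper_width: 0.015
finger_force: 58.8
```

```bash
python3 m.py
```

```text
G [438.58  80.79  90.39] sd [0.39 0.32 0.38] eul [ 7.5030e+01 -5.0000e-02  1.8004e+02] F [ 0.2  0.6 -2.6] 0.014688550783274315 t 19.9
G [438.59  80.88  90.4 ] sd [0.02 0.03 0.01] eul [ 7.5030e+01 -6.0000e-02  1.8004e+02] F [-0.3 -0.1 -3.2] 0.014887971727961885 t 20.05
top 0 [259.6 190.6] none 41.333333333333336
top 1 [252.1 217.5] none 35.666666666666664
top 2 [279.3 224.6] none 134.5
top 3 [286.5 197.6] found [286.6 197.7] med 208 min 133.0 std 22.0 err [-0.3 -0.1]
{3: array([ 1.16, -1.03])}
scene 0 [273.9 206.4] none 112.66666666666667
scene 1 [273.9 220.4] none 113.0
scene 2 [300.7 219.1] none 112.0
scene 3 [299.6 205.2] none 113.0
```

Emit:
carry_out:
  commands:
    - {"rx":0,"ry":0,"rz":0,"tx":12,"ty":5,"tz":0,"gripper":1}
    - {"rx":0,"ry":0,"rz":0,"tx":12,"ty":5,"tz":0,"gripper":1}

```text
t: 20.32
tcp_pos: [0.4481, 0.0922, 0.1447]
tool_rot: [-0.0, 0.793, 0.609, 0.001]
wrist_force: [0.0, -0.2, -1.9]
gripper_width: 0.0152
finger_force: 58.9
```

```bash
python3 m.py
```

```text
G [446.53  91.26  90.36] sd [0.32 0.24 0.06] eul [ 7.5040e+01 -5.0000e-02  1.8004e+02] F [-0.3 -0.4 -2.6] 0.014996723687896793 t 21.0167
G [446.49  91.17  90.38] sd [0.01 0.01 0.01] eul [ 7.5030e+01 -5.0000e-02  1.8004e+02] F [ 0.4 -0.7 -1.6] 0.01483577493571349 t 21.1667
top 0 [256.3 188.1] none 42.666666666666664
top 1 [248.8 215. ] none 35.666666666666664
top 2 [275.9 222. ] found [276.  223.6] med 179 min 123.0 std 37.0 err [-4.9 -0.2]
top 3 [283.2 195.1] found [283.2 195.2] med 208 min 122.0 std 24.0 err [-0.4  0.1]
{2: array([-3.35, -1.12]), 3: array([ 1.07, -0.83])}
scene 0 [270.3 205.8] none 113.66666666666667
scene 1 [270.1 219.7] none 113.0
scene 2 [296.9 218.4] found [295.2 218.7] med 74 min 42.0 std 29.0 err [0.5 5.6]
scene 3 [296.  204.6] found [294.3 204.9] med 99 min 44.0 std 27.0 err [0.3 5.8]
```

```bash
python3 to.py 440.9 -11.75 90 74.95 0
```

```text
t 21.27 G [446.5  91.2  90.4] yaw/tilt/roll [ 7.5e+01 -1.0e-01 -1.8e+02] w 15.2 ff 58.87948036193848 F [-0.2 -0.1 -2.6] q [ 0.04  0.33 -0.57  0.67  0.    1.87]
r [-0.001 -0.001  0.001] t [-100.8   21.1    0.3] rows 2.5
```

Emit:
carry_out:
  commands:
    - {"rx":0,"ry":-0.001,"rz":0,"tx":-25,"ty":5,"tz":0,"gripper":1}
    - {"rx":0,"ry":-0.001,"rz":0,"tx":-55,"ty":11,"tz":0,"gripper":1}
    - {"rx":0,"ry":-0.001,"rz":0.001,"tx":-82,"ty":17,"tz":0,"gripper":1}
    - {"rx":0,"ry":-0.001,"rz":0.001,"tx":-97,"ty":20,"tz":0,"gripper":1}
    - {"rx":0,"ry":-0.001,"rz":0.001,"tx":-101,"ty":21,"tz":0,"gripper":1}

```text
t: 21.68
tcp_pos: [0.4407, -0.0139, 0.1443]
tool_rot: [0.0, 0.794, 0.608, -0.0]
wrist_force: [-0.1, 0.5, -2.3]
gripper_width: 0.0148
finger_force: 58.9
```

```bash
python3 - <<'E'
from avg import *
avg(12);avg(3);show([440.9,-11.75,83],74.95,0)
E
```

```text
G [440.7  -11.5   90.27] sd [0.04 0.68 0.03] eul [ 7.4990e+01 -1.0000e-02  1.8004e+02] F [-0.5 -0.2 -2.3] 0.015547766899381064 t 22.2833
G [440.7  -11.68  90.27] sd [0.02 0.06 0.  ] eul [ 74.99   0.   180.04] F [-1.2  0.8 -2.4] 0.014848811599474349 t 22.4333
r [-0.001  0.     0.001] t [0.  0.1 7.3] rows 0.2
```

Emit:
carry_out:
  commands:
    - {"rx":-0.001,"ry":0,"rz":0.001,"tx":0,"ty":0.2,"tz":2,"gripper":1}
    - {"rx":-0.001,"ry":0,"rz":0.001,"tx":0,"ty":0.2,"tz":5,"gripper":1}
    - {"rx":-0.001,"ry":0,"rz":0.001,"tx":0,"ty":0.2,"tz":7.3,"gripper":1}
    - {"rx":-0.001,"ry":0,"rz":0.001,"tx":0,"ty":0.2,"tz":7.3,"gripper":1}
    - {"rx":-0.001,"ry":0,"rz":0.001,"tx":0,"ty":0.2,"tz":7.3,"gripper":1}

```text
t: 22.85
tcp_pos: [0.4407, -0.0119, 0.1367]
tool_rot: [-0.0, 0.794, 0.608, -0.0]
wrist_force: [0.5, 0.2, -2.2]
gripper_width: 0.0144
finger_force: 58.9
```

```bash
python3 - <<'E'
from avg import *
from plant import close_job
avg(10);G,E=avg(3)
if abs(G-[440.9,-11.75,83]).max()<0.8: print(close_job())
E
```

```text
G [440.96 -11.94  83.  ] sd [0.06 0.01 0.06] eul [ 74.91   0.   179.98] F [-1.7 -0.  -2.8] 0.01496824001230657 t 23.35
G [440.95 -11.92  82.99] sd [0.01 0.01 0.  ] eul [ 74.92   0.   179.98] F [ 0.8 -0.2 -2.6] 0.015162914223147075 t 23.5
the job is handed in; nothing more can be done
None
```

Handed in at 23.5 s: five beads in the well, scoop back in its bin, cover held level about 1 cm up; the final hole alignment is interpolated from nearby camera readings (about 1 mm), as the arm hid the cover from both cameras there.

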